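Sort the desk oddments into their wooden trays

TASK

Tidy the small things on the desk into the set of wooden trays: both binder clips go in the round dish, the eraser and the memory stick in the square tray, and the rubber stamp in the long narrow tray. Set each one down on the tray's floor, the same way up as it is now and not leaning on a wall or lying on another thing. Leave the glue stick and the block of sticky notes where they are.

Things in the scene. Friction and masses are not known exactly. Their poses are not given: they have to be found in the camera images.
- clip_a: black binder clip on its broad spine, two wire handles up in a V. Body 32 (x) x 18 (y) x 16 high, a wedge narrow at the top; handles spread along y to 38 and reach 36 high. Origin: centre of the underside, z up. Grip low, about 4 to 10 above the underside, across the 32 mm x length (the two ends). 14 g. The two clips are alike; both go in the dish
- clip_b: second binder clip, same as clip_a
- eraser: white eraser in a blue card sleeve, lying flat: 20 (x) x 42 (y) x 12 high. Origin: centre of the underside, z up. 18 g
- usb_stick: memory stick lying flat: black body 17 (x) x 38 (y) x 8 high with a steel plug 13 long at its -y end, 51 in all. Origin: on the underside at the middle of the whole length, z up; the body reaches from y = -12 to +26, so grip it across its 17 mm width at y = +6 (the middle of the body and its centre of mass). 12 g
- stamp: wooden rubber stamp standing on its oblong base: base 24 (x) x 50 (y) x 14 high, round knob handle above its middle, 24 across at its widest, top 60 above the desk. Origin: centre of the underside, z up. 45 g. Take it by the knob, about 46 above the underside
- round_dish: round shallow wooden dish with a grey liner: 138 across outside, 130 inside at the rim and 124 at the floor, rim 18 above the desk, inner floor 4 above the desk. Origin: centre of the underside. It stands fast. Takes both binder clips
- square_tray: square shallow wooden tray with a grey liner: 128 x 128 outside, 120 x 120 inside, walls 4 thick and 18 high above the desk, inner floor 4 above the desk. Origin: centre of the underside, x and y along its sides. It stands fast. Takes the eraser and the memory stick
- narrow_tray: long narrow shallow wooden tray with a grey liner: 140 (its x) x 60 (its y) outside, 132 x 52 inside, walls 4 thick and 18 high above the desk, inner floor 4 above the desk. Origin: centre of the underside. It stands fast. Takes the stamp, with the stamp's 50 mm length along the tray's length so that it fits
- glue_stick: glue stick standing upright, 24 across and 92 high, origin at the centre of its underside; stays where it is
- note_block: block of yellow sticky notes, 76 x 77 x 22 high, origin at the centre of its underside; stays where it is
Things that resemble listed ones, but are neither listed nor needed, are in the scene too. Several things look just like the glue_stick: the one meant starts farthest to the robot's left.

How it is judged:
By the outcome, as a careful person would: the job done as asked, in the order asked, and still so for the second after the job is handed in, with the robot touching nothing.
It also fails if it takes over 106 s, if anything falls off the work surface, if the arm or the gripper's body presses on something with over 40 N, if the wrist force passes 120 N, or if a joint passes its speed limit or range.

ROBOT

A 6-joint arm with a two-finger parallel gripper is mounted at the origin on a cart in front of the work surface, level with it; the furniture and walls round the work are solid. World frame = base frame: x ahead of the robot, y to its left, z up, the work surface at z = 0. Lengths are in m, angles in rad, forces in N, time in s.
With the tool pointing down it reaches from about 0.35 to 0.975 m from the base axis. Payload 4.9 kg.
Tool frame: the origin (TCP) lies at the very end of the fingers, on their centre line; the grasp point (between the pads) lies 19 mm behind it; z points along the fingers, y is the line along which they close (so a half turn about z gives the same grasp; the last joint's range is limited). The gripper opens to 85 mm and grips with 20 to 120 N. Pads are 22 mm wide; open, the fingers measure 114 mm over their backs; the gripper's body (76 mm by 85 mm) begins 54 mm behind the grasp point. The pads swing forward as they close: fully open they stand 13 mm farther back than shut.
Start: joints at [-1.375, 0.053, 1.613, -0, 1.476, -0.119], TCP at [0.194, -0.594, 0.231] pointing down, gripper open.
Joint ranges: [-3.01, 3.01], [-1.01, 2.22], [0.06, 2.58], [-1.02, 4.17], [0.09, 2.62], [-3.14, 3.14]. Speed limits (rad/s): [2.57, 2.57, 3.14, 3.14, 3.14, 3.14].

INTERFACE

Orientations are given as a unit quaternion [w, x, y, z].
In Python, from plant import manip gives the robot as it stands.
- The arm moves only by the tool play_rows, never from a script. Its argument "series" is a list that holds one entry, the list of rows, each a list of 7 numbers: the shift along the world's x, y, z in m, then the turn, a rotation vector about the world's x, y, z in degrees, then the opening, from 0 (shut) to 1 (fully open). In form: [[[dx, dy, dz, rx, ry, rz, grip], ...]]. A call has 1 to 10 rows; each row shifts and turns the commanded pose from where the row before left it; what a row does not reach is not made up. A row lasts 1/10 s, in which the tool goes at most 50 mm and 8.59 degrees, less where a joint would pass 70% of its speed; a pose out of reach is approached as far as the arm can. A call with a gripper value outside its range is refused whole. The fingers move at their own pace and stop on an object; the grip force is fixed at half the most. Time passes only in rows, so rows that do not move let the fingers close. It gives the time, the measured TCP pose, the force, the opening and the grip force at its end, in the units of the state.
- manip.state(): the state, without advancing time (a new reading comes with each control period).
- manip.grab_frame(name): name is "scene" or "top"; returns a dict with "frame" (420x560x3 uint8, blue, green, red), "mtx" (3x3 intrinsics, pixels), "R" (3x3) and "t" (3): a world point X has camera coordinates R X + t. Camera axes: x right, y down, z forward; pixel columns grow to the right and rows downward; lengths in m; the calibration is good to about 2 mm. A picture is of the moment at which its call begins. There is no depth.
- manip.job_done(): hands the job in; it is judged then, once.
The state is a dict: "time": time; "joint_pos": joint angles; "joint_vel": joint speeds; "joint_efforts": joint torques, N m; "tool_pos": TCP position; "tool_rot": TCP orientation; "contact_force": force on the tool from outside, world axes, zero at the start; "ft_torque": the same for the moment, N m; "gripper_width": opening from 0.0 (shut) to 1.0 (fully open); "grasp_force": force on a finger pad.
Only numpy, scipy, OpenCV 4.12 (cv2) and the standard library are available. Lean on these libraries where they do the work, as an engineer would, in place of code of your own. Each camera call takes 0.05 s, during which the arm holds its last target. There are 200 camera calls.

## Working session

There is one attempt and no reset: what is moved stays moved. The work goes in short steps, Python scripts to look and compute and a tool call to move; the robot and the scene stay as the last step left them, time stands still between calls to the robot, and variables do not carry over. Pictures are saved under pics/ and viewed, at most 14 in all, crops included, and the job is handed in when it is done.

Besides the shell and the picture viewer there is one more tool, called after "Request:" by a JSON object that holds its "fn" and its "kwargs", one argument or row to a line. play_rows: Moves the arm, as the interface text tells. Its arguments: {"type":"object","properties":{"series":{"type":"array"}},"required":["series"]}

```bash
ls; mkdir -p pics; python3 - <<'E'
from plant import manip
import cv2,pickle
print(manip.state())
for n in("scene","top"):
    d=manip.grab_frame(n); cv2.imwrite(f"pics/{n}0.png",d["frame"]); pickle.dump(d,open(f"{n}.pkl","wb"))
    C=-d["R"].T@d["t"]; print(n,d["mtx"].tolist(),C,d["R"].round(3).tolist())
E
```

```text
pics
{'time': 0.0, 'joint_pos': array([-1.37500172e+00,  5.33489918e-02,  1.61432580e+00, -2.71456457e-05,
        1.47594306e+00, -1.19039108e-01]), 'joint_vel': array([-1.81387242e-03, -4.47126498e-04,  2.37452398e-03, -6.51700729e-07,
        3.51884802e-05, -3.58678630e-04]), 'joint_efforts': array([ 2.44824996e-04, -3.93680835e+01, -3.70179141e+01, -1.50550659e-04,
        7.05844912e-03,  4.89985759e-07]), 'tool_pos': array([ 0.19338457, -0.59367548,  0.23004887]), 'tool_rot': array([-1.01133599e-03,  9.87634821e-01,  1.56768731e-01, -5.23523221e-05]), 'contact_force': array([-0.6606533 ,  0.17868119,  0.0776599 ]), 'ft_torque': array([ 0.0282152 , -0.00121228, -0.01214857]), 'grasp_force': 0.0, 'gripper_width': 1.007093965084913}
scene [[434.9082478022332, 0.0, 271.021525076527], [0.0, 434.9082478022332, 206.89090733102745], [0.0, 0.0, 1.0]] [-0.25612634  0.46531479  0.63889844] [[-0.473, -0.881, -0.023], [-0.502, 0.29, -0.815], [0.724, -0.374, -0.579]]
top [[414.74821295711854, 0.0, 276.7764537330805], [0.0, 414.74821295711854, 208.39009160542696], [0.0, 0.0, 1.0]] [0.36513347 0.07599074 0.99255296] [[-0.028, -0.999, 0.036], [-0.991, 0.023, -0.131], [0.13, -0.039, -0.991]]
```

View pics/scene0.png

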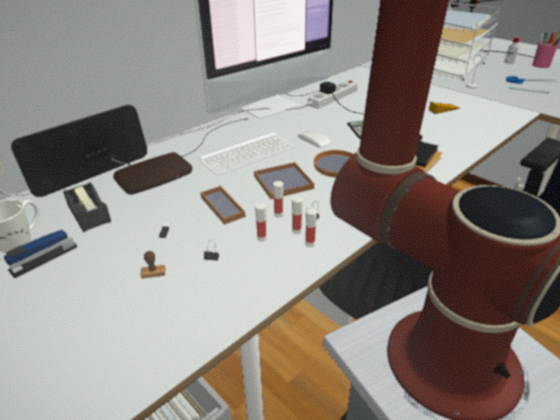

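View pics/top0.png

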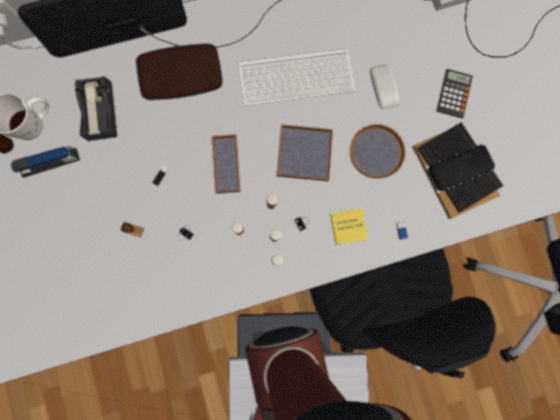

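The top view shows the stamp at (132,230), USB at (160,176), clips at (186,233) and (302,223), eraser at (402,230). The narrow tray is at (226,164), square tray (305,153), dish (377,151) and note block (349,226). Glue sticks are at (238,228), (272,201), (275,235) and (278,260); the one meant is (238,228).

```bash
cat > h.py <<'E'
import cv2,numpy as np,pickle
def ld(n): return pickle.load(open(f"{n}.pkl","rb"))
def ray(d,uv,z):
    uv=np.atleast_2d(uv).astype(float); r=np.c_[uv,np.ones(len(uv))]@np.linalg.inv(d["mtx"]).T@d["R"]
    C=-d["R"].T@d["t"]; return (C+r*((z-C[2])/r[:,2])[:,None])[:,:2]
def proj(d,X):
    p=(np.atleast_2d(X)@d["R"].T+d["t"])@d["mtx"].T; return p[:,:2]/p[:,2:]
def crop(d,c,w,s): 
    x,y=int(c[0]-w/2),int(c[1]-w/2); return cv2.resize(d["frame"][y:y+w,x:x+w],None,fx=s,fy=s,interpolation=cv2.INTER_CUBIC)
E
python3 - <<'E'
from h import *
t=ld("top");s=ld("scene")
P=dict(stamp=(132,230),usb=(160,176),clipA=(186,233),clipB=(302,223),eraser=(402,230))
T=[];S=[]
for n,p in P.items():
    w=ray(t,p,.01)[0]; q=proj(s,[*w,.01])[0]; print(n,w.round(3),q.round())
    T.append(crop(t,p,32,5)); S.append(crop(s,np.clip(q,24,390),32,5))
cv2.imwrite("pics/c1.png",np.vstack([np.hstack(T),np.hstack(S)]))
for n,z,ps in [("narrow",.018,(226,164)),("square",.018,(305,153)),("dish",.018,(377,151)),("note",.022,(349,226)),("g",.092,[(238,228),(272,201),(275,235),(278,260)])]:
    print(n,ray(t,ps,z).round(3).tolist())
# trays: wood mask
hsv=cv2.cvtColor(t["frame"],cv2.COLOR_BGR2HSV)
for n,(x,y,w,h) in dict(narrow=(205,128,40,70),square=(272,118,66,68),dish=(345,118,64,66)).items():
    h_=hsv[y:y+h,x:x+w]; m=((h_[...,0]<22)&(h_[...,1]>75)).astype(np.uint8)
    c=max(cv2.findContours(m,0,1,offset=(x,y))[0],key=cv2.contourArea)
    pw=ray(t,cv2.convexHull(c)[:,0],.018).astype(np.float32); r=cv2.minAreaRect(pw); print(n,np.round(r[0],4),np.round(r[1],4),r[2])
    for z in(.018,.0): pass
E
```

```text
stamp [0.451 0.378] [155. 270.]
usb [0.578 0.314] [166. 228.]
clipA [0.44  0.252] [213. 253.]
clipB [ 0.457 -0.022] [315. 212.]
eraser [ 0.435 -0.262] [397. 190.]
narrow [[0.603, 0.156]]
square [[0.626, -0.035]]
dish [[0.628, -0.211]]
note [[0.446, -0.132]]
g [[0.442, 0.126], [0.5, 0.05], [0.425, 0.046], [0.371, 0.041]]
narrow [0.6048 0.1573] [0.1387 0.0581] 2.76133131980896
square [ 0.6285 -0.034 ] [0.1252 0.1273] 83.546875
dish [ 0.6289 -0.2113] [0.1335 0.1303] 88.85405731201172
```

View pics/c1.png

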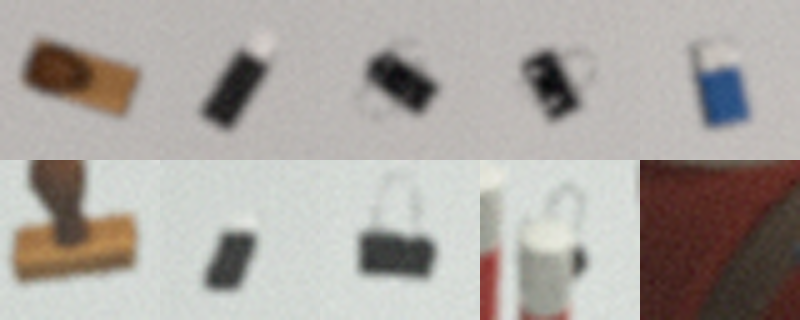

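The crops show the stamp's knob leaning left by parallax and its base running lower-right. The USB plug is at the upper right (about 163,171). Clip A's long axis runs down-right with its handles to either side, clip B's is steeper, and the eraser is nearly vertical.

```bash
cat > m.py <<'E'
from h import *
def meas(d,p,fn,z,w=32,k=6,name=""):
    x,y=int(p[0]-w/2),int(p[1]-w/2)
    I=cv2.resize(d["frame"][y:y+w,x:x+w],None,fx=k,fy=k,interpolation=cv2.INTER_CUBIC)
    m=fn(I,cv2.cvtColor(I,cv2.COLOR_BGR2HSV)).astype(np.uint8)
    c=max(cv2.findContours(m,0,1)[0],key=cv2.contourArea)[:,0]
    uv=(c+.5)/k-.5+[x,y]; pw=ray(d,uv,z)
    r=cv2.minAreaRect((pw*1000).astype(np.float32)); b=cv2.boxPoints(r)
    e=[b[1]-b[0],b[2]-b[1]]; l=max(e,key=np.linalg.norm); a=np.degrees(np.arctan2(l[1],l[0]))%180
    print(name,"c",np.round(r[0],1),"size",np.round(sorted(r[1]),1),"long-axis deg",round(float(a),1)); return r[0],a
dark=lambda I,H:H[...,2]<105
E
python3 - <<'E'
from m import *
t=ld("top");s=ld("scene")
wood=lambda I,H:(H[...,1]>70)&(H[...,0]<25)
for z in(.0,.014): meas(t,(132,230),wood,z,name=f"stamp all z{z}")
meas(t,(132,230),lambda I,H:wood(I,H)&(H[...,2]<115),.048,name="knob")
meas(t,(160,176),dark,.005,name="usb body")
meas(t,(186,233),dark,.006,name="A");meas(t,(302,223),dark,.006,name="B")
meas(t,(402,230),lambda I,H:(H[...,1]>90)&(H[...,0]>95)&(H[...,0]<125),.010,name="sleeve")
I=t["frame"][222:240,392:412]; print(I.max(2)[::2,::1]) 
meas(s,(155,270),lambda I,H:wood(I,H)&(H[...,2]>115),.007,name="stamp base scene")
meas(s,(166,230),dark,.005,name="usb s"); meas(s,(213,255),dark,.008,name="A s")
# refs on scene cam for knob
meas(s,(150,258),lambda I,H:wood(I,H)&(H[...,2]<115),.048,name="knob s")
# note block angle
meas(t,(349,226),lambda I,H:(H[...,1]>120)&(H[...,0]>20)&(H[...,0]<35),.022,w=60,name="note")
E
```

```text
stamp all z0.0 c [453.5 381.4] size [22.4 49.7] long-axis deg 71.3
stamp all z0.014 c [452.2 377.1] size [22. 49.] long-axis deg 71.3
knob c [452.3 375.5] size [19.6 28.7] long-axis deg 70.2
usb body c [575.7 319. ] size [16.2 35.3] long-axis deg 149.4
A c [441.1 253.9] size [16.5 32.5] long-axis deg 56.0
B c [456.6 -17.3] size [16.2 30.6] long-axis deg 24.6
sleeve c [ 427.8 -262.3] size [18.6 23.6] long-axis deg 9.6
[[191 193 192 183 171 167 172 173 181 190 187 185 184 186 189 195 190 191
  190 189]
 [194 191 183 174 147 144 177 194 197 200 199 200 200 199 194 190 193 195
  193 192]
 [190 192 193 182 153 142 169 187 194 188 183 183 184 183 187 190 190 194
  194 187]
 [191 193 194 181 156 123 131 144 148 135 133 131 143 150 168 183 191 193
  192 194]
 [191 195 192 188 157 123 109 118 126 129 129 130 131 138 157 174 192 192
  192 195]
 [192 189 192 191 177 138 103 111 122 129 131 131 134 137 149 169 185 194
  197 194]
 [194 188 193 191 184 153 114 110 118 129 132 131 132 132 140 158 177 190
  195 193]
 [192 194 191 194 189 171 127  99 112 121 134 131 128 134 139 153 173 186
  194 194]
 [194 190 191 193 189 180 152 120 122 127 138 144 148 158 165 169 177 191
  190 190]]
stamp base scene c [455.  381.9] size [32.1 49.5] long-axis deg 70.8
usb s c [574.7 322.4] size [15.3 38.2] long-axis deg 149.1
A s c [438.6 257.9] size [23.3 32.5] long-axis deg 55.1
knob s c [452.4 381.6] size [17.3 33.9] long-axis deg 171.0
note c [ 446.6 -131.1] size [72.3 75. ] long-axis deg 98.3
```

What could be mistaken for the targets:
- **Clips:** (186,233) and (302,223) are the only two.
- **Black stick:** (160,176).
- **Eraser:** the blue and white one at (402,230). The blue stapler at (45,162) is not it.
- **Stamp:** (132,230).
- **Glue sticks:** four look alike. The one meant is (238,228); I leave all four alone.

Order: clips, eraser, USB, stamp. I start with clip A, with the finger line at 56° (equivalent to -124°).

Request:
{"fn": "play_rows", "kwargs": {
  "series": [
    [[0.025, 0.045, 0, 0, 0, -7.434, 0.62], [0.025, 0.045, 0, 0, 0, -7.434, 0.62], [0.025, 0.045, 0, 0, 0, -7.434, 0.62], [0.025, 0.045, 0, 0, 0, -7.434, 0.62], [0.025, 0.045, 0, 0, 0, -7.434, 0.62], [0.025, 0.045, 0, 0, 0, -7.434, 0.62], [0.025, 0.045, 0, 0, 0, -7.434, 0.62], [0.025, 0.045, 0, 0, 0, 0, 0.62], [0.025, 0.045, 0, 0, 0, 0, 0.62], [0.025, 0.045, 0, 0, 0, 0, 0.62]]
  ]
}}

```text
time: 1.1
tool_pos: [0.4354, -0.1578, 0.2311]
tool_rot: [0.0, 0.957, -0.289, 0.0]
contact_force: [1.5, -0.8, -0.1]
gripper_width: 0.618
grasp_force: 0.0
```

Request:
{"fn": "play_rows", "kwargs": {
  "series": [
    [[0, 0.045, 0, 0, 0, 0, 0.62], [0, 0.045, 0, 0, 0, 0, 0.62], [0, 0.045, 0, 0, 0, 0, 0.62], [0, 0.045, 0, 0, 0, 0, 0.62], [0, 0.045, 0, 0, 0, 0, 0.62], [0, 0.045, 0, 0, 0, 0, 0.62], [0, 0.045, 0, 0, 0, 0, 0.62], [0, 0.045, -0.03, 0, 0, 0, 0.62], [0, 0.035, -0.03, 0, 0, 0, 0.62], [0, 0, -0.03, 0, 0, 0, 0.62]]
  ]
}}

```text
time: 2.1
tool_pos: [0.4344, 0.2352, 0.1426]
tool_rot: [-0.001, 0.958, -0.286, -0.0]
contact_force: [-0.0, -0.8, -0.2]
gripper_width: 0.62
grasp_force: 0.0
```

Request:
{"fn": "play_rows", "kwargs": {
  "series": [
    [[0, 0, 0, 0, 0, 0, 0.62], [0, 0, 0, 0, 0, 0, 0.62]]
  ]
}}

```text
time: 2.3
tool_pos: [0.4346, 0.2315, 0.1433]
tool_rot: [0.001, 0.957, -0.289, -0.001]
contact_force: [-0.3, -0.5, -0.8]
gripper_width: 0.619
grasp_force: 0.0
```

Request:
{"fn": "play_rows", "kwargs": {
  "series": [
    [[0.0065, 0.0225, 0, 0, 0, 0, 0.62], [0, 0, -0.03, 0, 0, 0, 0.62], [0, 0, -0.03, 0, 0, 0, 0.62], [0, 0, -0.03, 0, 0, 0, 0.62], [0, 0, 0, 0, 0, 0, 0.62], [0, 0, 0, 0, 0, 0, 0.62]]
  ]
}}

```text
time: 2.9
tool_pos: [0.4429, 0.2541, 0.0555]
tool_rot: [-0.001, 0.957, -0.289, 0.001]
contact_force: [1.1, -0.7, 0.5]
gripper_width: 0.619
grasp_force: 0.0
```

```bash
cat > look.py <<'E'
from plant import manip; from h import *; import sys
# look.py name x y w k : crops round world point (z .02) from both cameras
n=sys.argv[1]; X=[float(sys.argv[2]),float(sys.argv[3]),.02]; w=int(sys.argv[4]); k=int(sys.argv[5]); o=[]
for c in("top","scene"):
    d=manip.grab_frame(c); pickle.dump(d,open(c+"_n.pkl","wb")); p=proj(d,X)[0]; x,y=[int(np.clip(p[i]-w/2,0,[560,420][i]-w)) for i in(0,1)]; print(c,p.round(1),"origin",x,y)
    o.append(cv2.resize(d["frame"][y:y+w,x:x+w],None,fx=k,fy=k,interpolation=cv2.INTER_CUBIC))
cv2.imwrite(f"pics/{n}.png",np.hstack(o))
E
python3 look.py a1 .441 .254 80 5
```

```text
top [184.5 232.4] origin 144 192
scene [211.3 250. ] origin 171 210
```

View pics/a1.png

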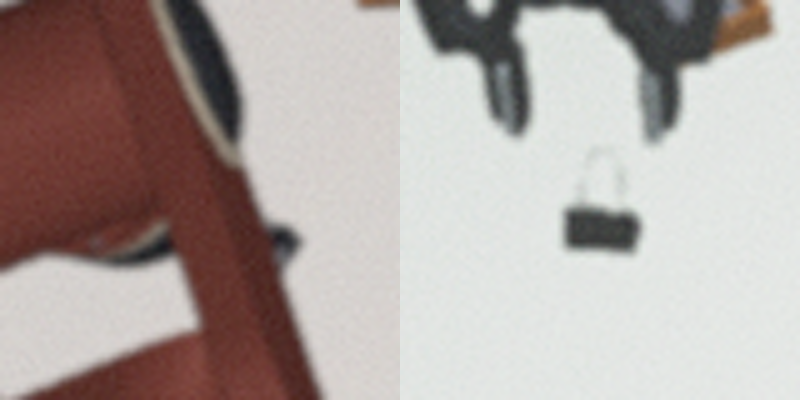

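```bash
python3 - <<'E'
from h import *
s=ld("scene_n")
print(proj(s,[[.4429,.2541,.0555],[.441,.254,.0555],[.441,.254,.008]]).round(1))
u=np.array([np.cos(np.radians(56.4)),np.sin(np.radians(56.4))])
for h in(.026,.033): print([proj(s,[*(np.array([.4429,.2541])+e*h*u),.0555]).round(1).tolist() for e in(1,-1)])
E
```

```text
[[209.2 236.8]
 [209.6 237.3]
 [211.9 254.2]]
[[[197.2, 236.3]], [[221.3, 237.4]]]
[[[194.0, 236.2]], [[224.5, 237.5]]]
```

The fingers line up with clip A in the scene view: tips at (194,237) and (222,238), clip at (211,256). I descend and close.

Request:
{"fn": "play_rows", "kwargs": {
  "series": [
    [[-0.001, 0, -0.025, 0, 0, 0, 0.62], [0, 0, -0.016, 0, 0, 0, 0.62], [0, 0, -0.008, 0, 0, 0, 0.62], [0, 0, 0, 0, 0, 0, 0.62], [0, 0, 0, 0, 0, 0, 0.62]]
  ]
}}

```text
time: 3.5
tool_pos: [0.4417, 0.2547, 0.0061]
tool_rot: [-0.001, 0.957, -0.289, 0.001]
contact_force: [0.4, 0.6, 0.2]
gripper_width: 0.62
grasp_force: 0.0
```

Request:
{"fn": "play_rows", "kwargs": {
  "series": [
    [[0, 0, 0, 0, 0, 0, 0.3], [0, 0, 0, 0, 0, 0, 0.2], [0, 0, 0, 0, 0, 0, 0.2], [0, 0, 0, 0, 0, 0, 0.2]]
  ]
}}

```text
time: 3.9
tool_pos: [0.4418, 0.2548, 0.0063]
tool_rot: [-0.001, 0.957, -0.289, 0.001]
contact_force: [-0.9, -0.5, 5.9]
gripper_width: 0.339
grasp_force: 58.8
```

Request:
{"fn": "play_rows", "kwargs": {
  "series": [
    [[0, 0, 0.01, 0, 0, 0, 0.2], [0, 0, 0.03, 0, 0, 0, 0.2], [0, 0, 0.045, 0, 0, 0, 0.2], [0, 0, 0.045, 0, 0, 0, 0.2], [0, 0, 0.03, 0, 0, 0, 0.2], [0.0088, -0.022, 0, 0, 0, 0, 0.2], [0.0176, -0.044, 0, 0, 0, -7.95, 0.2], [0.0176, -0.044, 0, 0, 0, -7.95, 0.2], [0.0176, -0.044, 0, 0, 0, -7.95, 0.2], [0.0176, -0.044, 0, 0, 0, -7.95, 0.2]]
  ]
}}

```text
time: 4.9
tool_pos: [0.5201, 0.0546, 0.1654]
tool_rot: [-0.0, 0.84, -0.542, 0.0]
contact_force: [0.2, 0.5, -0.5]
gripper_width: 0.339
grasp_force: 59.3
```

Request:
{"fn": "play_rows", "kwargs": {
  "series": [
    [[0.0176, -0.044, 0, 0, 0, 0, 0.2], [0.0176, -0.044, 0, 0, 0, 0, 0.2], [0.0176, -0.044, 0, 0, 0, 0, 0.2], [0.0176, -0.044, 0, 0, 0, 0, 0.2], [0.0176, -0.044, -0.03, 0, 0, 0, 0.2], [0.0088, -0.022, -0.03, 0, 0, 0, 0.2], [0, 0, -0.02, 0, 0, 0, 0.2], [0, 0, 0, 0, 0, 0, 0.2], [0, 0, 0, 0, 0, 0, 0.2]]
  ]
}}

```text
time: 5.8
tool_pos: [0.6145, -0.1807, 0.0881]
tool_rot: [-0.0, 0.842, -0.54, -0.0]
contact_force: [-0.7, -0.6, 0.9]
gripper_width: 0.341
grasp_force: 59.3
```

Request:
{"fn": "play_rows", "kwargs": {
  "series": [
    [[0.0035, -0.0063, -0.02, 0, 0, 0, 0.2], [0, 0, -0.025, 0, 0, 0, 0.2], [0, 0, -0.02, 0, 0, 0, 0.2], [0, 0, -0.01, 0, 0, 0, 0.2], [0, 0, -0.0015, 0, 0, 0, 0.2], [0, 0, 0, 0, 0, 0, 0.2]]
  ]
}}

```text
time: 6.4
tool_pos: [0.6191, -0.1873, 0.0129]
tool_rot: [-0.0, 0.842, -0.54, 0.001]
contact_force: [0.4, 0.0, 0.4]
gripper_width: 0.34
grasp_force: 59.3
```

Request:
{"fn": "play_rows", "kwargs": {
  "series": [
    [[0, 0, -0.001, 0, 0, 0, 0.2], [0, 0, -0.001, 0, 0, 0, 0.2], [0, 0, 0, 0, 0, 0, 0.2]]
  ]
}}

```text
time: 6.7
tool_pos: [0.6189, -0.1875, 0.0104]
tool_rot: [-0.0, 0.842, -0.54, 0.001]
contact_force: [0.1, -0.8, 0.6]
gripper_width: 0.342
grasp_force: 59.6
```

Request:
{"fn": "play_rows", "kwargs": {
  "series": [
    [[0, 0, 0, 0, 0, 0, 0.42], [0, 0, 0, 0, 0, 0, 0.5], [0, 0, 0, 0, 0, 0, 0.55], [0, 0, 0.01, 0, 0, 0, 0.55], [0, 0, 0.03, 0, 0, 0, 0.55], [0, 0, 0.05, 0, 0, 0, 0.62], [0, 0, 0.05, 0, 0, 0, 0.62], [-0.022, 0.024, 0.02, 0, 0, 0, 0.62], [-0.035, 0.034, 0, 0, 0, 0, 0.62], [-0.035, 0.034, 0, 0, 0, 0, 0.62]]
  ]
}}

```text
time: 7.7
tool_pos: [0.5261, -0.0948, 0.1717]
tool_rot: [-0.001, 0.841, -0.54, 0.002]
contact_force: [0.5, 0.5, 0.5]
gripper_width: 0.62
grasp_force: 0.0
```

Request:
{"fn": "play_rows", "kwargs": {
  "series": [
    [[-0.035, 0.034, 0, 0, 0, 0, 0.62], [-0.035, 0.034, 0, 0, 0, 0, 0.62], [0, 0.01, -0.01, 0, 0, 0, 0.62], [0, 0, -0.03, 0, 0, 0, 0.62], [0, 0, -0.03, 0, 0, 0, 0.62], [0, 0, 0, 0, 0, 0, 0.62], [0, 0, 0, 0, 0, 0, 0.62]]
  ]
}}

```text
time: 8.4
tool_pos: [0.4563, -0.0174, 0.0996]
tool_rot: [0.0, 0.842, -0.54, -0.0]
contact_force: [1.2, -0.4, 0.1]
gripper_width: 0.621
grasp_force: 0.0
```

```bash
python3 look.py b1 .50 -.09 140 3 >/dev/null; python3 - <<'E'
from h import *
s=ld("scene_n");t=ld("top_n")
for d in(s,t): print(proj(d,[[.4566,-.0173,.006],[.629,-.211,.018]]).round(1))
I=s["frame"][130:260,260:400];I=cv2.resize(I,None,fx=5,fy=4.4,interpolation=cv2.INTER_CUBIC);cv2.imwrite("pics/b1.png",I)
E
```

```text
[[312.9 214.4]
 [337.4 160.3]]
[[299.8 223.5]
 [377.  150.7]]
```

View pics/b1.png

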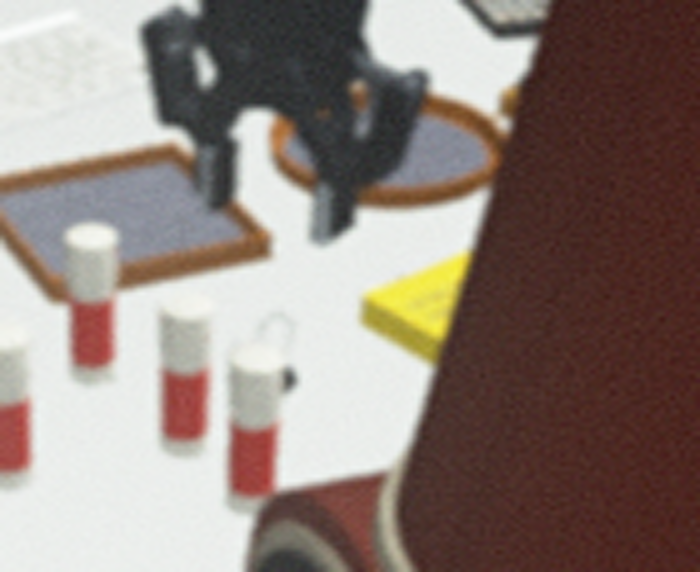

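The scene view shows the gripper above clip B. The clip is at about (317,216), partly hidden by a glue stick that stands to the left with clearance. I descend.

Request:
{"fn": "play_rows", "kwargs": {
  "series": [
    [[0, 0, -0.03, 0, 0, 0, 0.62], [0, 0, -0.03, 0, 0, 0, 0.62], [0, 0, -0.022, 0, 0, 0, 0.62], [0, 0, -0.0105, 0, 0, 0, 0.62], [0, 0, 0, 0, 0, 0, 0.62], [0, 0, 0, 0, 0, 0, 0.62]]
  ]
}}

```text
time: 9.1
tool_pos: [0.4576, -0.0176, 0.0084]
tool_rot: [-0.0, 0.842, -0.54, 0.001]
contact_force: [0.1, -0.0, 0.0]
gripper_width: 0.621
grasp_force: 0.0
```

Request:
{"fn": "play_rows", "kwargs": {
  "series": [
    [[0, 0, 0, 0, 0, 0, 0.3], [0, 0, 0, 0, 0, 0, 0.2], [0, 0, 0, 0, 0, 0, 0.2], [0, 0, 0, 0, 0, 0, 0.2]]
  ]
}}

```text
time: 9.5
tool_pos: [0.4577, -0.0176, 0.009]
tool_rot: [-0.001, 0.842, -0.54, 0.001]
contact_force: [-1.4, 1.1, 6.9]
gripper_width: 0.331
grasp_force: 58.7
```

Request:
{"fn": "play_rows", "kwargs": {
  "series": [
    [[0, 0, 0.01, 0, 0, 0, 0.2], [0, 0, 0.03, 0, 0, 0, 0.2], [0, 0, 0.045, 0, 0, 0, 0.2], [0, 0, 0.045, 0, 0, 0, 0.2], [0, 0, 0.02, 0, 0, 0, 0.2], [0, 0, 0, 0, 0, 0, 0.2], [0, 0, 0, 0, 0, 0, 0.2]]
  ]
}}

```text
time: 10.2
tool_pos: [0.4562, -0.0172, 0.1573]
tool_rot: [-0.0, 0.842, -0.54, 0.001]
contact_force: [0.3, 0.3, -1.6]
gripper_width: 0.332
grasp_force: 59.2
```

```bash
python3 look.py a2 .629 -.211 80 5
```

```text
top [377.2 150.5] origin 337 110
scene [337.4 159.7] origin 297 119
```

View pics/a2.png

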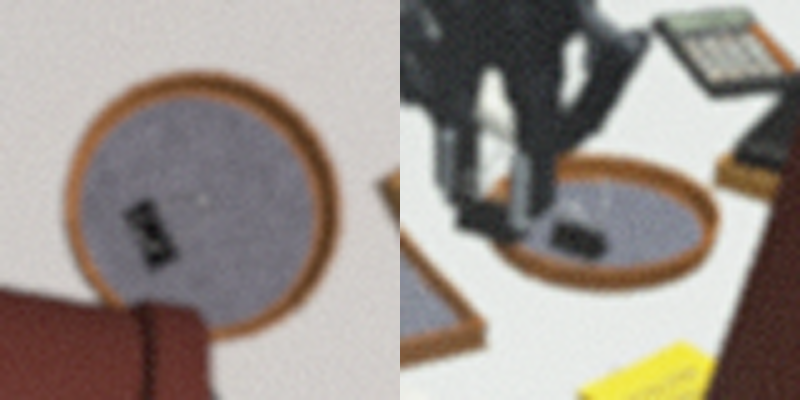

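Clip A stands upright in the dish at top-view pixel (367,157), clear of the rim. Clip B is held, visible in the scene view at about (312,162). I move B to (0.640,-0.235).

Request:
{"fn": "play_rows", "kwargs": {
  "series": [
    [[0.01, -0.012, 0, 0, 0, 0, 0.2], [0.0223, -0.0267, 0, 0, 0, 0, 0.2], [0.0223, -0.0267, 0, 0, 0, 0, 0.2], [0.0223, -0.0267, 0, 0, 0, 0, 0.2], [0.0223, -0.0267, 0, 0, 0, 0, 0.2], [0.0223, -0.0267, 0, 0, 0, 0, 0.2], [0.0223, -0.0267, 0, 0, 0, 0, 0.2], [0.0223, -0.0267, 0, 0, 0, 0, 0.2], [0.0177, -0.0189, -0.03, 0, 0, 0, 0.2], [0, 0, -0.04, 0, 0, 0, 0.2]]
  ]
}}

```text
time: 11.3
tool_pos: [0.6432, -0.2396, 0.0873]
tool_rot: [0.0, 0.841, -0.541, 0.003]
contact_force: [0.3, 0.9, -0.8]
gripper_width: 0.329
grasp_force: 59.2
```

Request:
{"fn": "play_rows", "kwargs": {
  "series": [
    [[0, 0, -0.01, 0, 0, 0, 0.2], [0, 0, 0, 0, 0, 0, 0.2], [0, 0, 0, 0, 0, 0, 0.2]]
  ]
}}

```text
time: 11.6
tool_pos: [0.6402, -0.2352, 0.0775]
tool_rot: [-0.0, 0.842, -0.54, 0.0]
contact_force: [-0.2, -0.6, -0.3]
gripper_width: 0.33
grasp_force: 59.3
```

Request:
{"fn": "play_rows", "kwargs": {
  "series": [
    [[0, 0, -0.025, 0, 0, 0, 0.2], [0, 0, -0.025, 0, 0, 0, 0.2], [0, 0, -0.012, 0, 0, 0, 0.2], [0, 0, -0.002, 0, 0, 0, 0.2], [0, 0, 0, 0, 0, 0, 0.2], [0, 0, 0, 0, 0, 0, 0.2]]
  ]
}}

```text
time: 12.2
tool_pos: [0.6411, -0.2355, 0.0148]
tool_rot: [-0.0, 0.842, -0.54, 0.001]
contact_force: [0.5, 0.2, -0.7]
gripper_width: 0.331
grasp_force: 59.3
```

Request:
{"fn": "play_rows", "kwargs": {
  "series": [
    [[0, 0, -0.001, 0, 0, 0, 0.2], [0, 0, -0.0008, 0, 0, 0, 0.2], [0, 0, 0, 0, 0, 0, 0.2], [0, 0, 0, 0, 0, 0, 0.42], [0, 0, 0, 0, 0, 0, 0.5], [0, 0, 0, 0, 0, 0, 0.55], [0, 0, 0.01, 0, 0, 0, 0.55], [0, 0, 0.03, 0, 0, 0, 0.55], [0, 0, 0.05, 0, 0, 0, 0.5], [0, 0, 0.04, 0, 0, 0, 0.5]]
  ]
}}

```text
time: 13.2
tool_pos: [0.6401, -0.2351, 0.1438]
tool_rot: [-0.0, 0.842, -0.54, 0.001]
contact_force: [1.0, -1.0, 0.6]
gripper_width: 0.499
grasp_force: 0.0
```

Request:
{"fn": "play_rows", "kwargs": {
  "series": [
    [[-0.02, -0.003, 0, 0, 0, 8.32, 0.5], [-0.03, -0.004, 0, 0, 0, 8.32, 0.5], [-0.03, -0.004, 0, 0, 0, 8.32, 0.5], [-0.03, -0.004, 0, 0, 0, 8.32, 0.5], [-0.03, -0.004, 0, 0, 0, 8.32, 0.5], [-0.03, -0.004, 0, 0, 0, 8.32, 0.5], [-0.03, -0.003, -0.01, 0, 0, 8.32, 0.5], [-0.006, 0, -0.03, 0, 0, 8.32, 0.5], [0, 0, -0.02, 0, 0, 8.32, 0.5], [0, 0, 0, 0, 0, 0, 0.5]]
  ]
}}

```text
time: 14.2
tool_pos: [0.4317, -0.2596, 0.0784]
tool_rot: [-0.002, 0.997, 0.083, -0.002]
contact_force: [-0.9, 0.1, 0.5]
gripper_width: 0.501
grasp_force: 0.0
```

Request:
{"fn": "play_rows", "kwargs": {
  "series": [
    [[0, 0, 0, 0, 0, 0, 0.5], [0, 0, 0, 0, 0, 0, 0.5]]
  ]
}}

```text
time: 14.4
tool_pos: [0.4351, -0.2618, 0.0829]
tool_rot: [0.001, 0.997, 0.082, 0.001]
contact_force: [0.3, 0.5, 0.5]
gripper_width: 0.497
grasp_force: 0.0
```

```bash
python3 - <<'E'
from plant import manip
from h import *
o=[]
for n in("top","scene"):
    d=manip.grab_frame(n); p=proj(d,[.53,-.23,.02])[0].astype(int); print(n,p, proj(d,[.435,-.261,.012]).round(1))
    o.append(cv2.resize(d["frame"][p[1]-60:p[1]+60,p[0]-40:p[0]+40],None,fx=5,fy=5,interpolation=2))
cv2.imwrite("pics/e1.png",np.hstack(o))
E
```

```text
top [387 190] [[401.7 229.8]]
scene [364 173] [[396.4 189.1]]
```

View pics/e1.png

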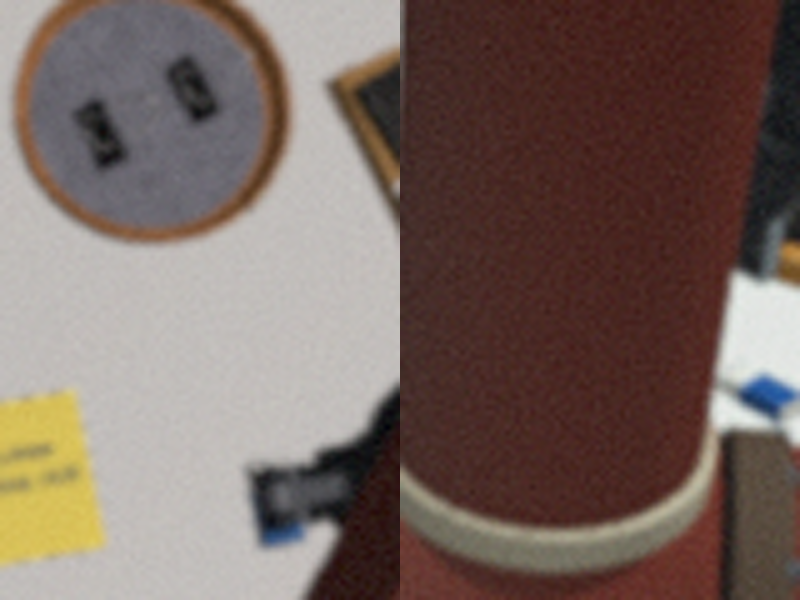

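Both clips stand in the dish, in the crop at (100,135) and (190,88), apart and clear of the rim. The gripper is over the eraser, whose blue end shows at crop (280,535). I descend.

Request:
{"fn": "play_rows", "kwargs": {
  "series": [
    [[0, 0.001, -0.03, 0, 0, 0, 0.5], [0, 0, -0.025, 0, 0, 0, 0.5], [0, 0, -0.016, 0, 0, 0, 0.5], [0, 0, -0.0065, 0, 0, 0, 0.5], [0, 0, 0, 0, 0, 0, 0.5], [0, 0, 0, 0, 0, 0, 0.5]]
  ]
}}

```text
time: 15.1
tool_pos: [0.4348, -0.2607, 0.0048]
tool_rot: [0.001, 0.997, 0.083, 0.001]
contact_force: [-0.3, -0.3, -0.4]
gripper_width: 0.499
grasp_force: 0.0
```

Request:
{"fn": "play_rows", "kwargs": {
  "series": [
    [[0, 0, 0, 0, 0, 0, 0.3], [0, 0, 0, 0, 0, 0, 0.1], [0, 0, 0, 0, 0, 0, 0.1], [0, 0, 0, 0, 0, 0, 0.1]]
  ]
}}

```text
time: 15.5
tool_pos: [0.4349, -0.2608, 0.0051]
tool_rot: [0.001, 0.997, 0.083, 0.001]
contact_force: [-0.8, 1.2, 6.5]
gripper_width: 0.192
grasp_force: 59.3
```

Request:
{"fn": "play_rows", "kwargs": {
  "series": [
    [[0, 0, 0.01, 0, 0, 0, 0.1], [0, 0, 0.03, 0, 0, 0, 0.1], [0, 0, 0.045, 0, 0, 0, 0.1], [0.01, 0.01, 0.03, 0, 0, 0, 0.1], [0.025, 0.0267, 0, 0, 0, -8, 0.1], [0.025, 0.0267, 0, 0, 0, -8, 0.1], [0.025, 0.0267, 0, 0, 0, 0, 0.1], [0.025, 0.0267, 0, 0, 0, 0, 0.1], [0.025, 0.0267, 0, 0, 0, 0, 0.1], [0.025, 0.0267, 0, 0, 0, 0, 0.1]]
  ]
}}

```text
time: 16.5
tool_pos: [0.5946, -0.0885, 0.1189]
tool_rot: [0.0, 0.998, -0.056, 0.0]
contact_force: [-0.1, -0.7, -0.0]
gripper_width: 0.197
grasp_force: 58.7
```

Request:
{"fn": "play_rows", "kwargs": {
  "series": [
    [[0.025, 0.0267, -0.02, 0, 0, 0, 0.1], [0.006, 0.006, -0.03, 0, 0, 0, 0.1], [0, 0, -0.01, 0, 0, 0, 0.1], [0, 0, 0, 0, 0, 0, 0.1], [0, 0, 0, 0, 0, 0, 0.1]]
  ]
}}

```text
time: 17.0
tool_pos: [0.6247, -0.0579, 0.0593]
tool_rot: [0.0, 0.998, -0.057, 0.0]
contact_force: [0.7, -0.4, 0.1]
gripper_width: 0.195
grasp_force: 58.7
```

Request:
{"fn": "play_rows", "kwargs": {
  "series": [
    [[0.001, -0.001, -0.025, 0, 0, 0, 0.1], [0, 0, -0.017, 0, 0, 0, 0.1], [0, 0, -0.0065, 0, 0, 0, 0.1], [0, 0, 0, 0, 0, 0, 0.1], [0, 0, 0, 0, 0, 0, 0.1]]
  ]
}}

```text
time: 17.5
tool_pos: [0.6262, -0.0585, 0.0106]
tool_rot: [0.0, 0.998, -0.057, 0.0]
contact_force: [0.1, -0.1, -0.0]
gripper_width: 0.192
grasp_force: 58.7
```

Request:
{"fn": "play_rows", "kwargs": {
  "series": [
    [[0, 0, -0.0013, 0, 0, 0, 0.1], [0, 0, 0, 0, 0, 0, 0.1], [0, 0, 0, 0, 0, 0, 0.28], [0, 0, 0, 0, 0, 0, 0.35], [0, 0, 0, 0, 0, 0, 0.38], [0, 0, 0.01, 0, 0, 0, 0.38], [0, 0, 0.04, 0, 0, 0, 0.4], [0, 0, 0.045, 0, 0, 0, 0.4], [-0.003, 0.02, 0.03, 0, 0, 0, 0.45], [-0.0055, 0.042, 0, 0, 0, -8.03, 0.45]]
  ]
}}

```text
time: 18.5
tool_pos: [0.6219, 0.002, 0.142]
tool_rot: [0.0, 0.992, -0.13, 0.007]
contact_force: [1.3, 0.9, 0.8]
gripper_width: 0.451
grasp_force: 0.0
```

Request:
{"fn": "play_rows", "kwargs": {
  "series": [
    [[-0.006, 0.045, 0, 0, 0, -8.03, 0.45], [-0.006, 0.045, 0, 0, 0, -8.03, 0.45], [-0.006, 0.045, 0, 0, 0, 0, 0.45], [-0.006, 0.045, 0, 0, 0, 0, 0.45], [-0.006, 0.045, 0, 0, 0, 0, 0.45], [-0.006, 0.045, 0, 0, 0, 0, 0.45], [-0.006, 0.04, -0.03, 0, 0, 0, 0.45], [0, 0.008, -0.03, 0, 0, 0, 0.45], [0, 0, -0.02, 0, 0, 0, 0.45], [0, 0, 0, 0, 0, 0, 0.45]]
  ]
}}

```text
time: 19.5
tool_pos: [0.5726, 0.3212, 0.0504]
tool_rot: [0.002, 0.965, -0.263, -0.003]
contact_force: [-0.7, -0.2, -0.1]
gripper_width: 0.451
grasp_force: 0.0
```

Request:
{"fn": "play_rows", "kwargs": {
  "series": [
    [[0, 0, 0, 0, 0, 0, 0.45]]
  ]
}}

```text
time: 19.6
tool_pos: [0.5757, 0.3215, 0.0546]
tool_rot: [-0.0, 0.965, -0.264, 0.0]
contact_force: [1.4, 0.9, 1.3]
gripper_width: 0.451
grasp_force: 0.0
```

```bash
python3 - <<'E'
from plant import manip
from h import *
print(manip.state()["tool_pos"])
o=[]
for n,X in(("top",[.6285,-.034,.01]),("scene",[.575,.320,.02])):
    d=manip.grab_frame(n); p=proj(d,X)[0].astype(int); print(n,p)
    o.append(cv2.resize(d["frame"][p[1]-40:p[1]+40,p[0]-40:p[0]+40],None,fx=5,fy=5,interpolation=2))
cv2.imwrite("pics/u1.png",np.hstack(o))
E
```

```text
[0.57565497 0.32154582 0.05461752]
top [304 153]
scene [163 226]
```

View pics/u1.png

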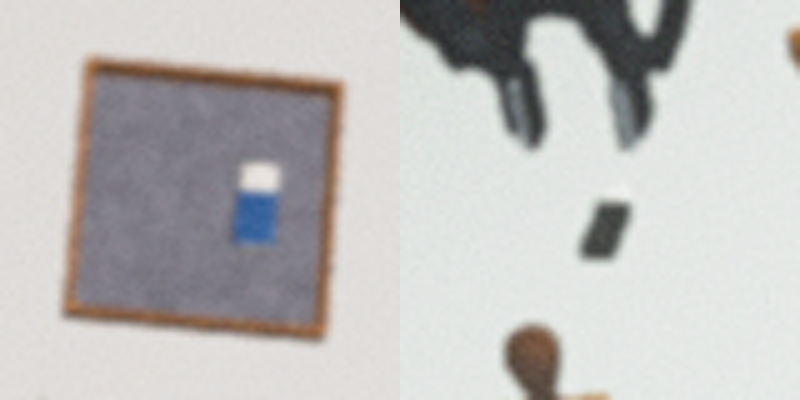

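```bash
python3 - <<'E'
from h import *
s=ld("scene"); print(proj(s,[[.5757,.3215,.0546],[.5757,.3215,.006]]).round(1), ray(s,[(164.2,232)],.005))
E
```

```text
[[160.3 214.4]
 [163.8 231.1]] [[0.57309405 0.32141823]]
```

The eraser lies flat in the square tray, blue end at crop (255,220), right way up. The USB body is at scene pixel (164,232), within about 1 px of where it projects. I descend.

Request:
{"fn": "play_rows", "kwargs": {
  "series": [
    [[-0.001, -0.001, -0.025, 0, 0, 0, 0.45], [0, 0, -0.018, 0, 0, 0, 0.45], [0, 0, -0.0075, 0, 0, 0, 0.45], [0, 0, 0, 0, 0, 0, 0.45], [0, 0, 0, 0, 0, 0, 0.45]]
  ]
}}

```text
time: 20.2
tool_pos: [0.5749, 0.3207, 0.004]
tool_rot: [-0.0, 0.965, -0.264, 0.0]
contact_force: [-0.2, -0.1, 0.2]
gripper_width: 0.448
grasp_force: 0.0
```

Request:
{"fn": "play_rows", "kwargs": {
  "series": [
    [[0, 0, 0, 0, 0, 0, 0.25], [0, 0, 0, 0, 0, 0, 0.08], [0, 0, 0, 0, 0, 0, 0.08], [0, 0, 0, 0, 0, 0, 0.08]]
  ]
}}

```text
time: 20.6
tool_pos: [0.5755, 0.321, 0.0049]
tool_rot: [-0.001, 0.965, -0.264, 0.001]
contact_force: [-0.0, 0.3, 5.6]
gripper_width: 0.163
grasp_force: 59.1
```

Request:
{"fn": "play_rows", "kwargs": {
  "series": [
    [[0, 0, 0.01, 0, 0, 0, 0.08], [0, 0, 0.03, 0, 0, 0, 0.08], [0, 0, 0.045, 0, 0, 0, 0.08], [0.003, -0.02, 0.03, 0, 0, 0, 0.08], [0.006, -0.04, 0, 0, 0, 8.03, 0.08], [0.006, -0.04, 0, 0, 0, 8.03, 0.08], [0.006, -0.04, 0, 0, 0, 8.03, 0.08], [0.006, -0.04, 0, 0, 0, 0, 0.08], [0.006, -0.04, 0, 0, 0, 0, 0.08], [0.006, -0.04, 0, 0, 0, 0, 0.08]]
  ]
}}

```text
time: 21.6
tool_pos: [0.6131, 0.059, 0.1185]
tool_rot: [-0.0, 0.998, -0.056, -0.0]
contact_force: [0.1, 0.6, 0.0]
gripper_width: 0.164
grasp_force: 58.6
```

Request:
{"fn": "play_rows", "kwargs": {
  "series": [
    [[0.006, -0.04, -0.02, 0, 0, 0, 0.08], [0.0045, -0.0295, -0.03, 0, 0, 0, 0.08], [0, 0, -0.01, 0, 0, 0, 0.08], [0, 0, 0, 0, 0, 0, 0.08], [0, 0, 0, 0, 0, 0, 0.08]]
  ]
}}

```text
time: 22.1
tool_pos: [0.624, -0.008, 0.0589]
tool_rot: [-0.0, 0.998, -0.056, 0.0]
contact_force: [0.0, 0.9, 0.9]
gripper_width: 0.167
grasp_force: 58.7
```

Request:
{"fn": "play_rows", "kwargs": {
  "series": [
    [[0.0005, -0.0005, -0.025, 0, 0, 0, 0.08], [0, 0, -0.017, 0, 0, 0, 0.08], [0, 0, -0.0065, 0, 0, 0, 0.08], [0, 0, 0, 0, 0, 0, 0.08], [0, 0, 0, 0, 0, 0, 0.08]]
  ]
}}

```text
time: 22.6
tool_pos: [0.6249, -0.009, 0.0104]
tool_rot: [0.0, 0.998, -0.056, 0.0]
contact_force: [0.2, -0.1, -0.2]
gripper_width: 0.164
grasp_force: 58.7
```

Request:
{"fn": "play_rows", "kwargs": {
  "series": [
    [[0, 0, -0.0014, 0, 0, 0, 0.08], [0, 0, 0, 0, 0, 0, 0.08], [0, 0, 0, 0, 0, 0, 0.25], [0, 0, 0, 0, 0, 0, 0.32], [0, 0, 0, 0, 0, 0, 0.35], [0, 0, 0.01, 0, 0, 0, 0.35], [0, 0, 0.04, 0, 0, 0, 0.4], [0, 0, 0.045, 0, 0, 0, 0.5], [-0.009, 0.02, 0.035, 0, 0, 0, 0.62], [-0.0175, 0.039, 0.02, 0, 0, 7.78, 0.62]]
  ]
}}

```text
time: 23.6
tool_pos: [0.6006, 0.0483, 0.1642]
tool_rot: [0.0, 1.0, 0.011, 0.004]
contact_force: [0.6, 0.7, -0.1]
gripper_width: 0.621
grasp_force: 0.0
```

Request:
{"fn": "play_rows", "kwargs": {
  "series": [
    [[-0.0175, 0.0395, 0, 0, 0, 7.78, 0.62], [-0.0175, 0.0395, 0, 0, 0, 7.78, 0.62], [-0.0175, 0.0395, 0, 0, 0, 7.78, 0.62], [-0.0175, 0.0395, 0, 0, 0, 7.78, 0.62], [-0.0175, 0.0395, 0, 0, 0, 7.78, 0.62], [-0.0175, 0.0395, 0, 0, 0, 7.78, 0.62], [-0.0175, 0.0395, 0, 0, 0, 7.78, 0.62], [-0.0175, 0.0395, 0, 0, 0, 7.78, 0.62], [-0.006, 0.012, -0.03, 0, 0, 7.78, 0.62], [0, 0, -0.02, 0, 0, 0, 0.62]]
  ]
}}

```text
time: 24.6
tool_pos: [0.4508, 0.3797, 0.1087]
tool_rot: [-0.0, 0.811, 0.585, 0.001]
contact_force: [-0.0, 0.3, -1.5]
gripper_width: 0.621
grasp_force: 0.0
```

Request:
{"fn": "play_rows", "kwargs": {
  "series": [
    [[0, 0, 0, 0, 0, 0, 0.62], [0, 0, 0, 0, 0, 0, 0.62]]
  ]
}}

```text
time: 24.8
tool_pos: [0.4521, 0.3775, 0.1091]
tool_rot: [0.0, 0.813, 0.583, -0.0]
contact_force: [0.6, -0.2, 0.6]
gripper_width: 0.618
grasp_force: 0.0
```

```bash
python3 - <<'E'
from plant import manip
from h import *
print(manip.state()["tool_pos"])
o=[]
for n,X in(("top",[.6285,-.034,.01]),("scene",[.4525,.377,.06])):
    d=manip.grab_frame(n); p=proj(d,X)[0].astype(int); print(n,p)
    o.append(cv2.resize(d["frame"][p[1]-40:p[1]+40,p[0]-40:p[0]+40],None,fx=5,fy=5,interpolation=2))
cv2.imwrite("pics/s1.png",np.hstack(o))
E
```

```text
[0.45207007 0.37748221 0.10911042]
top [304 153]
scene [150 251]
```

View pics/s1.png

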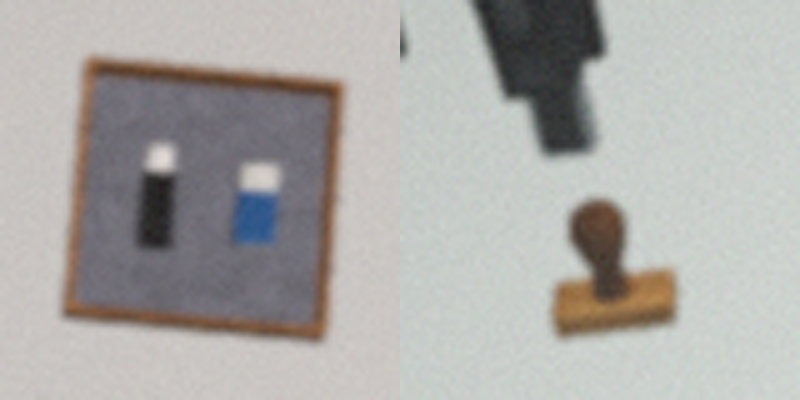

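The square tray holds the USB at crop (155,205) and the eraser at (257,205), both flat and apart. In the scene view the stamp knob is at pixel (150,256.6), with the tool above it.

```bash
python3 - <<'E'
from h import *
s=ld("scene");print(ray(s,[(150,256.6)],.048),proj(s,[[.4525,.3775,.048],[.4521,.3775,.109]]).round(1))
E
```

```text
[[0.45271787 0.38041081]] [[151.4 256.2]
 [145.8 233. ]]
```

Request:
{"fn": "play_rows", "kwargs": {
  "series": [
    [[0, 0.001, -0.03, 0, 0, 0, 0.62], [0, 0, -0.03, 0, 0, 0, 0.62], [0, 0, -0.016, 0, 0, 0, 0.62], [0, 0, -0.006, 0, 0, 0, 0.62], [0, 0, 0, 0, 0, 0, 0.62], [0, 0, 0, 0, 0, 0, 0.62]]
  ]
}}

```text
time: 25.5
tool_pos: [0.4532, 0.3792, 0.0282]
tool_rot: [0.0, 0.813, 0.583, 0.001]
contact_force: [-0.3, 0.4, -0.2]
gripper_width: 0.621
grasp_force: 0.0
```

Request:
{"fn": "play_rows", "kwargs": {
  "series": [
    [[0, 0, 0, 0, 0, 0, 0.4], [0, 0, 0, 0, 0, 0, 0.15], [0, 0, 0, 0, 0, 0, 0.15], [0, 0, 0, 0, 0, 0, 0.15]]
  ]
}}

```text
time: 25.9
tool_pos: [0.4529, 0.3791, 0.028]
tool_rot: [0.0, 0.812, 0.583, 0.001]
contact_force: [-0.0, -0.1, 5.8]
gripper_width: 0.24
grasp_force: 58.6
```

Request:
{"fn": "play_rows", "kwargs": {
  "series": [
    [[0, 0, 0.01, 0, 0, 0, 0.15], [0, 0, 0.025, 0, 0, 0, 0.15], [0, 0, 0.03, 0, 0, 0, 0.15], [0, 0, 0.03, 0, 0, 0, 0.15], [0.008, -0.012, 0.01, 0, 0, -4.5, 0.15], [0.016, -0.0233, 0, 0, 0, -8, 0.15], [0.016, -0.0233, 0, 0, 0, -8, 0.15], [0.016, -0.0233, 0, 0, 0, -8, 0.15], [0.016, -0.0233, 0, 0, 0, -8, 0.15], [0.016, -0.0233, 0, 0, 0, -8, 0.15]]
  ]
}}

```text
time: 26.9
tool_pos: [0.5401, 0.2491, 0.1316]
tool_rot: [-0.0, 0.973, 0.229, -0.0]
contact_force: [0.1, 0.2, -0.3]
gripper_width: 0.244
grasp_force: 58.8
```

Request:
{"fn": "play_rows", "kwargs": {
  "series": [
    [[0.016, -0.0233, 0, 0, 0, -8, 0.15], [0.016, -0.0233, 0, 0, 0, -8, 0.15], [0.016, -0.0233, 0, 0, 0, -8, 0.15], [0.016, -0.0233, -0.02, 0, 0, 0, 0.15], [0, 0, -0.02, 0, 0, 0, 0.15], [0, 0, -0.01, 0, 0, 0, 0.15], [0, 0, 0, 0, 0, 0, 0.15], [0, 0, 0, 0, 0, 0, 0.15]]
  ]
}}

```text
time: 27.7
tool_pos: [0.6038, 0.1574, 0.0819]
tool_rot: [-0.0, 1.0, 0.025, -0.0]
contact_force: [0.5, 0.1, -1.0]
gripper_width: 0.241
grasp_force: 58.8
```

```bash
python3 look.py s2 .605 .157 80 5
```

```text
top [225.5 162.9] origin 185 122
scene [222.9 200.2] origin 182 160
```

View pics/s2.png

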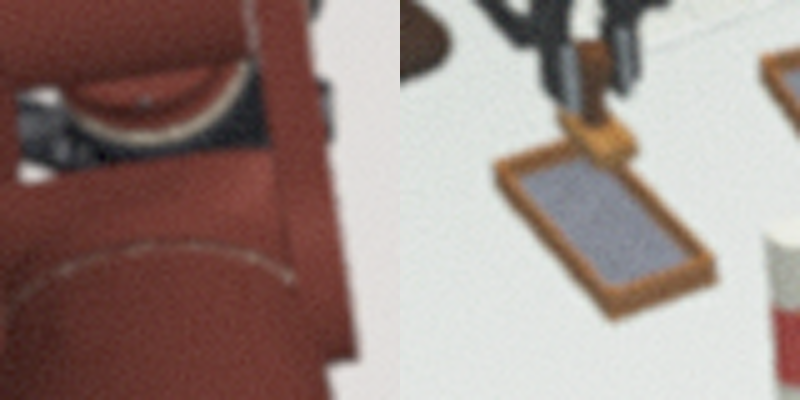

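The stamp hangs upright, aligned with the narrow tray and above its centre (scene crop 600,135). I lower it.

Request:
{"fn": "play_rows", "kwargs": {
  "series": [
    [[0.001, 0, -0.022, 0, 0, 0, 0.15], [0, 0, -0.018, 0, 0, 0, 0.15], [0, 0, -0.0075, 0, 0, 0, 0.15], [0, 0, 0, 0, 0, 0, 0.15], [0, 0, 0, 0, 0, 0, 0.15]]
  ]
}}

```text
time: 28.3
tool_pos: [0.6057, 0.1571, 0.0352]
tool_rot: [-0.0, 1.0, 0.025, 0.001]
contact_force: [0.5, -0.5, -0.2]
gripper_width: 0.24
grasp_force: 58.8
```

Request:
{"fn": "play_rows", "kwargs": {
  "series": [
    [[0, 0, -0.0015, 0, 0, 0, 0.15], [0, 0, -0.0012, 0, 0, 0, 0.15], [0, 0, 0, 0, 0, 0, 0.15]]
  ]
}}

```text
time: 28.6
tool_pos: [0.6056, 0.1569, 0.0321]
tool_rot: [-0.0, 1.0, 0.025, 0.001]
contact_force: [0.6, 0.2, 1.5]
gripper_width: 0.242
grasp_force: 58.9
```

Request:
{"fn": "play_rows", "kwargs": {
  "series": [
    [[0, 0, 0, 0, 0, 0, 0.3], [0, 0, 0, 0, 0, 0, 0.45], [0, 0, 0, 0, 0, 0, 0.55], [0, 0, 0, 0, 0, 0, 0.6], [0, 0, 0.015, 0, 0, 0, 0.6], [0, 0, 0.04, 0, 0, 0, 0.6], [0, 0, 0.045, 0, 0, 0, 0.6], [0, 0, 0.045, 0, 0, 0, 0.6], [-0.03, 0.03, 0.02, 0, 0, 0, 0.6], [-0.03, 0.04, 0, 0, 0, 0, 0.6]]
  ]
}}

```text
time: 29.6
tool_pos: [0.5478, 0.2271, 0.2037]
tool_rot: [-0.001, 1.0, 0.023, 0.005]
contact_force: [0.4, 1.4, 1.2]
gripper_width: 0.598
grasp_force: 0.0
```

Request:
{"fn": "play_rows", "kwargs": {
  "series": [
    [[-0.02, 0.045, 0, 0, 0, 0, 0.6], [-0.02, 0.045, 0, 0, 0, 0, 0.6], [-0.01, 0.045, 0, 0, 0, 0, 0.6], [0, 0.045, 0, 0, 0, 0, 0.6], [0, 0.045, 0, 0, 0, 0, 0.6], [0, 0.045, 0, 0, 0, 0, 0.6], [0, 0, 0, 0, 0, 0, 0.6]]
  ]
}}

```text
time: 30.3
tool_pos: [0.4938, 0.5015, 0.1969]
tool_rot: [-0.001, 1.0, 0.027, 0.0]
contact_force: [-0.5, -0.5, 0.0]
gripper_width: 0.602
grasp_force: 0.0
```

```bash
python3 - <<'E'
from plant import manip
from h import *
o=[]
for n,(x,y) in(("top",(170,90)),("scene",(190,100))):
    d=manip.grab_frame(n); o.append(cv2.resize(d["frame"][y:y+180,x:x+250],None,fx=1.6*2,fy=3.2,interpolation=2)[:,:])
cv2.imwrite("pics/f.png",cv2.resize(np.vstack(o),None,fx=.5,fy=.5,interpolation=3))
E
```

```text
(no output)
```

View pics/f.png

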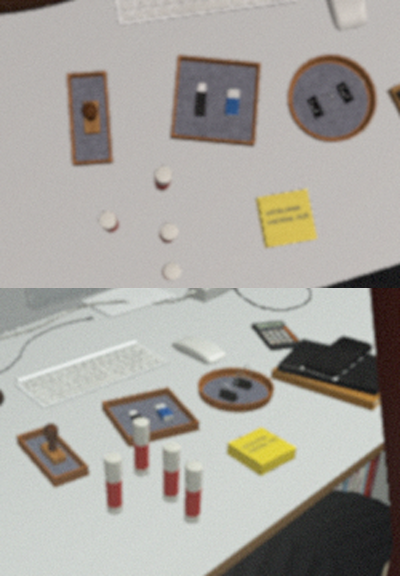

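The stamp stands in the narrow tray, at (92,115) in this picture. The USB (200,100) and eraser (232,103) lie in the square tray, and both clips (315,106 and 345,92) stand in the dish. The glue sticks and note block look unmoved and the arm is clear.

```bash
python3 -c "
from plant import manip
print(manip.job_done())"
```

```text
the job is handed in; nothing more can be done
None
```

The job is handed in at about 30 s: both clips are in the round dish, the eraser and memory stick in the square tray, and the stamp in the narrow tray; in the last pictures all five are upright and clear of the walls, and the glue stick and notes look unmoved.

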